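# Slide the lamp power supply home into its bench bracket

## Task

The microscope's tall lamp power supply has been left standing out on the bench: push it with the fingertips, low on its dark base and not on the white case or the handle, so that it slides without rocking or being lifted, into the low metal retaining bracket, square and fully home against the bracket's back stop. Leave the bottle, the tip box and the culture flask alone, and finish with the hand clear.

Things in the scene. Friction and masses are not known exactly. Their poses are not given: they have to be found in the camera images.
- supply: tall lamp power supply, 1.3 to 1.7 kg, loose. Its dark cast base is 130 mm long (x) by 120 mm wide (y), from 6 to 50 mm above the bench, on inset rubber feet. Sliding it takes 8 to 15 N; pushed higher than about 45 mm above the bench it tips. Origin: centre of its underside, at bench level. x points to the rear face, which goes against the stop; -x to the front panel; z up
- supply_rear (a point): middle of the foot of the supply's rear face, 65 mm from its origin along x, at bench level. The feet, of 18 mm diameter, stand 40 mm ahead of and behind the supply's middle and 40 mm to each side of it
- case: white sheet-metal case fixed on the supply's base, 100 mm (x) by 100 mm (y), set back 15 mm from the base's front and rear and 10 mm from its sides, from 50 to 220 mm above the bench, with a carrying-handle bar along x over its top (to 260 mm). Origin: middle of the base's top, 50 mm above the bench; axes as the supply
- bay: retaining bracket of bent bare metal sheet, 40 mm high, no floor, screwed to the bench. Origin: the spot at bench level where the home supply's origin belongs, midway between the two cheeks, 65 mm before the back stop's inner face; x points from the mouth to the stop (the way the supply slides in; about the robot's left). Cheeks' inner faces at y = +68 and -68 mm
- bay_mouth (a point): middle of the bracket's mouth at bench level, at x = -20 mm of the bracket (85 mm from the stop). The straight cheeks end 60 mm from the stop; from there 28 mm long lips flare outward by 26 degrees, to a mouth about 160 mm wide. The home supply stands out 45 mm from the mouth
- medium: closed 500 ml medium bottle, 72 mm across, 170 mm tall, standing on the far side of the supply's way; origin at the centre of its underside; not to be disturbed
- tipbox: pipette-tip box, 120 x 80 x 68 mm, standing behind the bracket's stop; origin at the centre of its underside; not to be disturbed
- flask: clear culture flask lying flat on the far side of the supply's way, 105 x 84 x 36 mm with a white screw cap reaching 90 mm from the centre along its x; origin at the centre of its underside; not to be disturbed
Things that resemble listed ones, but are neither listed nor needed, are in the scene too. What is shaped like the bay but purple or turquoise is not meant.

How it is judged:
By the outcome, as a careful person would: the job done as asked, in the order asked, and still so for the second after the job is handed in, with the robot touching nothing.
It also fails if it takes over 51 s, if anything falls off the work surface, if the arm or the gripper's body presses on something with over 40 N, if the wrist force passes 120 N, or if a joint passes its speed limit or range.

## Robot

A 6-joint arm with a two-finger parallel gripper is mounted at the origin on the work surface. World frame = base frame: x ahead of the robot, y to its left, z up, the work surface at z = 0. Lengths are in mm, angles in rad, forces in N, time in s.
With the tool pointing down it reaches from about 350 to 775 mm from the base axis. Payload 7.3 kg.
Tool frame: the origin (TCP) lies on the centre line of the jaws, within the pads' length; the fingertips stand 17 mm ahead of it and the grasp point (between the pads) lies 2 mm behind it; z points along the fingers, y is the line along which they close (so a half turn about z gives the same grasp; the last joint's range is limited). The gripper opens to 92 mm and grips with 3 to 60 N. Pads are 19 mm wide; open, the fingers measure 130 mm over their backs; the gripper's body (75 mm by 190 mm) begins 47 mm behind the grasp point.
Start: joints at [1.082, 0.342, 1.524, -0, 1.275, -0.146], TCP at [176.452, 494.48, 221.341] pointing down, gripper open.
Joint ranges: [-2.53, 2.53], [-0.77, 2.02], [0.04, 2.7], [-1, 4.14], [0.28, 2.66], [-3.11, 3.11]. Speed limits (rad/s): [2.57, 2.57, 3.14, 3.14, 3.14, 3.14].

## Interface

Orientations are given as [roll, pitch, yaw] about the fixed x, y, z axes, in that order (R = Rz(yaw) Ry(pitch) Rx(roll)).
In Python, from plant import bot gives the robot as it stands. The module is installed in compiled form; this text tells all that it offers.
- The arm moves only by the shell command python3 -m pendant 'ROWS'. ROWS is JSON, a list of rows, each a list of 3 entries, a list of its own where there are three numbers: the shift along the world's x, y, z as a fraction of full scale, then the turn, a rotation vector about the world's x, y, z as a fraction of full scale, then the opening, from -1 (shut) to 1 (fully open), so that 0 is half open. In form: [[[tx, ty, tz], [rx, ry, rz], claw], ...]. A call has exactly 10 rows; each row shifts and turns the commanded pose from where the row before left it; what a row does not reach is not made up. Full scale, the value 1, is 30 mm for a shift and 0.12 rad for a turn. A row lasts 1/12 s, in which the tool goes at most 41.7 mm and 7.16 degrees, less where a joint would pass 70% of its speed; a pose out of reach is approached as far as the arm can. A call with a number of a shift or a turn outside -1 to 1 is refused whole. A call with a gripper value outside its range is refused whole. The fingers move at their own pace and stop on an object; the grip force is fixed at half the most. Time passes only in rows, so rows that do not move let the fingers close, or fill a call up. It gives the time, the measured TCP pose, the force, the opening and the grip force at its end, in the units of the state.
- bot.get_obs(): the state, without advancing time (a new reading comes with each control period).
- bot.capture(name): name is "scene" or "top" or "wrist"; returns the picture (400x640x3 uint8, blue, green, red); there is no depth.
- bot.camera_params(name): a dict with "fovy" (degrees; the focal length in pixels is half the picture's height over the tangent of half this angle, whatever the lens; pixels are square), "cx", "cy" (the principal point, pixels), "distortion" ([k1, k2, p1, p2, k3] as OpenCV has them; the pictures are not rectified), "camera_from_world" (4x4, takes a point from world to camera coordinates). Camera axes: x right, y down, z forward; pixel columns grow to the right and rows downward; lengths in mm; the calibration is good to about 2 mm. A picture is of the moment at which its call begins: read the wrist's pose just before it. camera_params takes no time and is no camera call; for the wrist camera it gives the pose at the moment of the call.
- bot.close_job(): hands the job in; it is judged then, once.
The state is a dict: "time": time; "joint_positions": joint angles; "dq": joint speeds; "tau": joint torques, N m; "tool_pos": TCP position; "tcp_rot": TCP orientation; "contact_force": force on the tool from outside, world axes, zero at the start; "moment": the same for the moment, N m; "grip_width": finger opening in mm; "finger_force": force on a finger pad.
Only numpy, scipy, OpenCV 4.12 (cv2) and the standard library are available. Lean on these libraries where they do the work, as an engineer would, in place of code of your own. Each camera call takes 0.05 s, during which the arm holds its last target. There are 200 camera calls.

## Working session

There is one attempt and no reset: what is moved stays moved. The work goes in short steps, Python scripts to look and compute and a shell command to move; the robot and the scene stay as the last step left them, time stands still between calls to the robot, and variables do not carry over. Pictures are saved under pics/ and viewed, at most 10 in all, crops included, and the job is handed in when it is done.

```bash
mkdir -p pics; python3 - <<'E'
from plant import bot
import cv2
o=bot.get_obs();print(o['time'],o['tool_pos'],o['tcp_rot'],o['contact_force'])
for n in('scene','top'):
    cv2.imwrite(f'pics/{n}0.png',bot.capture(n));p=bot.camera_params(n);print(n,p)
E
```

```text
0.0 [176.24812642 494.08485974 220.62396881] [-3.14004862e+00 -2.33083474e-04  2.79877358e+00] [-0.22130961  0.0668693  -0.5819526 ]
scene {'fovy': 51.91464968494631, 'cx': 315.60100696978293, 'cy': 197.50033633349656, 'distortion': array([0.02223861, 0.        , 0.        , 0.        , 0.        ]), 'camera_from_world': array([[-8.71369164e-01,  4.90109245e-01,  2.25545710e-02,
         3.81878983e+02],
       [ 2.82545392e-01,  5.38860672e-01, -7.93597680e-01,
        -1.95416615e+02],
       [-4.01103331e-01, -6.85143857e-01, -6.08024682e-01,
         1.42888965e+03],
       [ 0.00000000e+00,  0.00000000e+00,  0.00000000e+00,
         1.00000000e+00]])}
top {'fovy': 57.96629549634511, 'cx': 324.1187375174157, 'cy': 198.58481060668757, 'distortion': array([-0.03097715,  0.        ,  0.        ,  0.        ,  0.        ]), 'camera_from_world': array([[-1.46429089e-02, -9.99812134e-01, -1.26996760e-02,
         2.38689198e+02],
       [-9.91321583e-01,  1.61756729e-02, -1.30460213e-01,
         5.43869771e+02],
       [ 1.30641130e-01,  1.06791459e-02, -9.91372206e-01,
         8.34346548e+02],
       [ 0.00000000e+00,  0.00000000e+00,  0.00000000e+00,
         1.00000000e+00]])}
```

View pics/scene0.png

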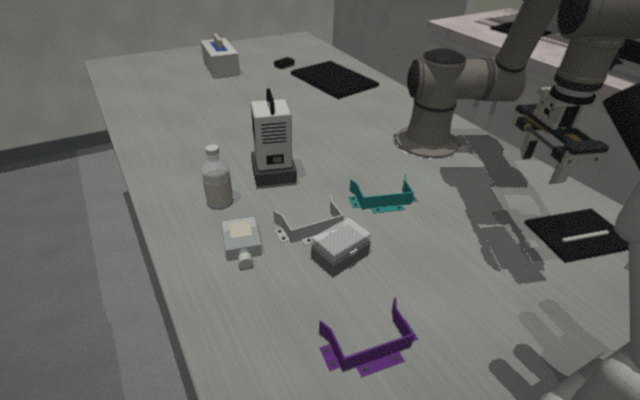

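View pics/top0.png

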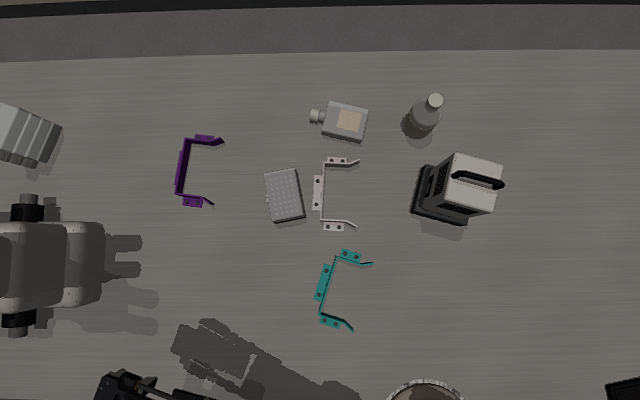

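The scene picture shows the supply at about (272,150), the bare-metal bracket at (310,222) with the tip box behind it, the flask at (241,238) and the bottle at (217,180). From the top, the supply is at (455,188) and the bracket's stop at (320,192). Next I'll enlarge for corner picking.

```bash
python3 - <<'E'
import cv2
i=cv2.imread('pics/top0.png')[85:240,300:515]
cv2.imwrite('pics/topc.png',cv2.convertScaleAbs(cv2.resize(i,(800,577),interpolation=cv2.INTER_CUBIC),alpha=1.6))
E
```

```text
(no output)
```

View pics/topc.png

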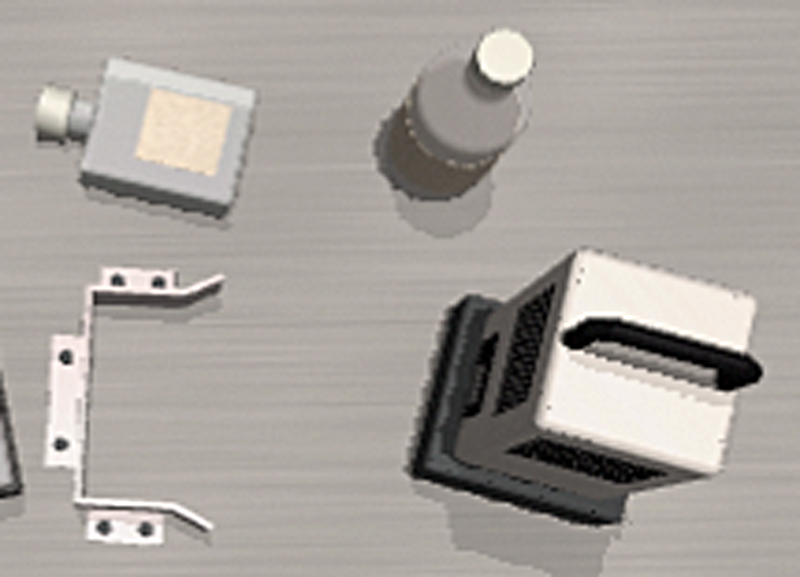

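The enlarged crop (×3.72, offset 300,85) shows these points:
- Case-top corners at (580,250), (757,298), (720,472) and (540,432).
- Bracket stop corners at about (92,290) and (80,503).
- Lip bends at (182,291) and (168,506), and lip ends at (222,279) and (211,528).

```bash
cat > h.py <<'E'
import numpy as np, cv2
from plant import bot
from scipy.optimize import least_squares
def proj(P,p):
    T=p['camera_from_world'];f=200/np.tan(np.radians(p['fovy'])/2)
    K=np.array([[f,0,p['cx']],[0,f,p['cy']],[0,0,1]])
    return cv2.projectPoints(np.array(P,float).reshape(-1,3),cv2.Rodrigues(T[:3,:3])[0],T[:3,3],K,p['distortion'])[0][:,0]
def place(q,M):
    M=np.array(M,float);c,s=np.cos(q[2]),np.sin(q[2])
    return np.c_[M[:,:2]@np.array([[c,s],[-s,c]])+np.array(q[:2]),M[:,2]]
def fit(M,px,p,q0):
    r=least_squares(lambda q:(proj(place(q,M),p)-px).ravel(),q0,x_scale=[100,100,1],loss='soft_l1')
    return r.x,r.fun.reshape(-1,2)
def bayM():
    lx=60-65;t=np.radians(26);ex=-5-28*np.cos(t);ey=68+28*np.sin(t)
    # top edge z=40: stop corners, bends, lip ends; +y then -y alternating (inner)
    return [(65,68,40),(65,-68,40),(-lx*-1,68,40),(-5,-68,40),(ex+3,ey,40),(ex+3,-ey,40)]
def caseM(z=220): return [(50,50,z),(-50,50,z),(-50,-50,z),(50,-50,z)]
def baseM(z): return [(65,60,z),(-65,60,z),(-65,-60,z),(65,-60,z)]
E
python3 - <<'E'
from h import *
p=bot.camera_params('top');np.set_printoptions(precision=2,suppress=True)
u=lambda a:np.array(a,float)/3.721+[300,85]
# supply x ~ world +y ; its +y ~ world -x
cs=u([(540,432),(720,472),(757,298),(580,250)])
q,r=fit(caseM(),cs,p,[550,-150,1.6]);print('supply',q,np.degrees(q[2]));print(r)
print('base6',(proj(place(q,baseM(6)),p)-[300,85])*3.721);print('base50',(proj(place(q,baseM(50)),p)-[300,85])*3.721)
b=u([(80,501),(92,290),(168,506),(182,291),(211,528),(222,279)])
# bay +y -> world -x -> image lower
qb,r=fit(bayM(),b,p,[550,150,1.57]);print('bay',qb,np.degrees(qb[2]));print(r)
E
```

```text
supply [549.4  -60.13   1.29] 74.15999393714851
[[-1.65 -0.03]
 [ 1.34  2.69]
 [ 1.59 -0.48]
 [-1.27 -0.65]]
base6 [[407.92 480.17]
 [597.96 530.25]
 [635.32 358.44]
 [448.32 309.85]]
base50 [[423.29 474.07]
 [623.06 526.67]
 [661.8  346.31]
 [465.4  295.33]]
bay [561.53 174.84   1.5 ] 85.97992025082098
[[-3.04 -0.68]
 [-3.05  0.39]
 [ 2.6  -0.43]
 [ 1.46  1.6 ]
 [ 0.11 -0.69]
 [ 0.03  0.38]]
```

```bash
sed -i 's/lx=60-65;//; s/ex=-5-28/ex=5-28/; s/(-lx\*-1,68,40),(-5,-68,40)/(5,68,40),(5,-68,40)/; s/ex+3/ex/g' h.py
cat >> h.py <<'E'
def ray(px,z,p):
    f=lambda w:(proj([[w[0],w[1],z]],p)[0]-px)
    return least_squares(f,[500,0],x_scale=100).x
E
python3 - <<'E'
from h import *
p=bot.camera_params('top');ps=bot.camera_params('scene');np.set_printoptions(precision=2,suppress=True)
u=lambda a:np.array(a,float)/3.721+[300,85]
b=u([(80,501),(92,290),(168,506),(182,291),(211,528),(222,279)])
qb,r=fit(bayM(),b,p,[550,150,1.57]);print('bay',qb,np.degrees(qb[2]));print(r)
cs=u([(540,432),(720,472),(757,298),(580,250)])
q,r=fit(caseM(),cs,p,[550,-150,1.6])
for nm,z,c in(('cap',170,(503,57)),('flask near cnr',0,(225,217)),('flask near',0,(82,188))): print(nm,ray(u([c])[0],z,p))
# overlay
I=cv2.imread('pics/topc.png')
S=cv2.imread('pics/scene0.png');S2=cv2.convertScaleAbs(cv2.resize(S[80:260,200:400],None,fx=3.2,fy=3.2,interpolation=cv2.INTER_CUBIC),alpha=1.4)
for Q,M,col in((q,caseM(),(0,0,255)),(q,baseM(6),(0,255,0)),(q,baseM(50),(255,0,0)),(qb,np.array(bayM())[[4,2,0,1,3,5]],(0,0,255))):
    P=place(Q,M);cl=len(M)==4
    cv2.polylines(I,[np.int32((proj(P,p)-[300,85])*3.721)],cl,col,1)
    cv2.polylines(S2,[np.int32((proj(P,ps)-[200,80])*3.2)],cl,col,1)
cv2.imwrite('pics/ov.png',np.hstack([cv2.resize(I,None,fx=.62,fy=.62)[:356],cv2.resize(S2,(300,270)).__class__ and cv2.copyMakeBorder(cv2.resize(S2,(303,273)),0,83,0,0,0)]))
E
```

```text
bay [561.06 168.31   1.5 ] 85.75406415794461
[[-0.41 -0.64]
 [-0.26  0.43]
 [ 1.04 -0.52]
 [ 0.15  1.53]
 [-0.22 -0.67]
 [-0.03  0.41]]
cap [736.39  -9.86]
flask near cnr [694.04 135.19]
flask near [716.53 233.61]
```

View pics/ov.png

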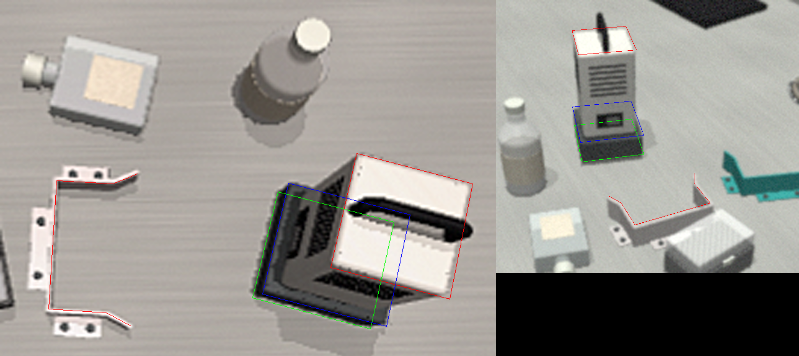

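The overlay matches the pictures well. The bay is at (561,168) at 85.8° and the supply at (549,-60) at 74.2°, about 5 mm off the bay axis and 11.6° off square. The bottle and flask lie at x > 690, clear of the path. I'm moving round on the robot side, high up.

```bash
python3 -m pendant '[[[0.4,-0.8,0.5],[0,0,-1],0.3],[[0.6,-1,0.5],[0,0,-1],0.3],[[0.6,-1,0.5],[0,0,-1],0.3],[[0.6,-1,0.5],[0,0,-1],0.3],[[0.6,-1,0.3],[0,0,-1],0.3],[[0.6,-1,0.3],[0,0,-1],0.3],[[0.6,-1,0.2],[0,0,-1],0.3],[[0.6,-1,0],[0,0,-1],0.3],[[0.6,-1,0],[0,0,-1],0.3],[[0.6,-1,0],[0,0,-1],0.3]]'
python3 -m pendant '[[[0.2,-1,0],[0,0,-0.3],0.3],[[0.1,-1,0],[0,0,-0.3],0.3],[[0.1,-1,0],[0,0,-0.3],0.3],[[0.1,-1,0],[0,0,-0.3],0.3],[[0.1,-1,0],[0,0,-0.3],0.3],[[0.1,-1,0],[0,0,-0.3],0.3],[[0.1,-1,0],[0,0,-0.3],0.3],[[0.1,-1,0],[0,0,-0.3],0.3],[[0.1,-1,0],[0,0,-0.3],0.3],[[0.1,-1,0],[0,0,-0.3],0.3]]'
```

```text
time: 0.93
tool_pos: [350.8, 198.9, 305.4]
tcp_rot: [3.141, -0.0, 1.593]
contact_force: [-0.7, 1.3, -0.2]
grip_width: 59.8
finger_force: 0.0
time: 1.77
tool_pos: [383.1, -101.0, 305.2]
tcp_rot: [-3.141, -0.0, 1.237]
contact_force: [1.3, 0.8, 0.2]
grip_width: 59.4
finger_force: 0.0
```

```bash
python3 -m pendant '[[[0.44,-0.32,0],[0.4,-0.114,0.05],0.3],[[0.44,-0.32,0],[0.4,-0.114,0.05],0.3],[[0.44,-0.32,0],[0.4,-0.114,0.05],0.3],[[0.44,-0.32,0],[0.4,-0.114,0.05],0.3],[[0.44,-0.32,0],[0.4,-0.114,0.05],0.3],[[0.44,-0.32,0],[0.4,-0.114,0.05],0.3],[[0.44,-0.32,0],[0.4,-0.114,0.05],0.3],[[0.44,-0.32,0],[0.4,-0.114,0.05],0.3],[[0.44,-0.32,0],[0.4,-0.114,0.05],0.3],[[0.44,-0.32,0],[0.4,-0.114,0.05],0.3]]'
python3 -m pendant '[[[0,0,-0.8],[0,0,0],0.3],[[0,0,-0.8],[0,0,0],0.3],[[0,0,-0.8],[0,0,0],0.3],[[0,0,-0.8],[0,0,0],0.3],[[0,0,-0.8],[0,0,0],0.3],[[0,0,-0.8],[0,0,0],0.3],[[0,0,-0.8],[0,0,0],0.3],[[0,0,-0.8],[0,0,0],0.3],[[0,0,-0.8],[0,0,0],0.3],[[0,0,0],[0,0,0],0.3]]'
python3 - <<'E'
from h import *
o=bot.get_obs();R=None
from scipy.spatial.transform import Rotation as Ro
R=Ro.from_euler('xyz',o['tcp_rot']).as_matrix();print(o['tool_pos'],R,o['joint_positions'],o['time'])
a=bot.capture('scene');cv2.imwrite('pics/s1.png',cv2.resize(a[60:260,180:500],(800,500)))
E
```

```text
time: 2.6
tool_pos: [515.9, -196.1, 305.0]
tcp_rot: [-3.128, -0.502, 1.297]
contact_force: [1.1, -0.4, 0.2]
grip_width: 59.7
finger_force: 0.0
time: 3.43
tool_pos: [513.2, -193.8, 85.0]
tcp_rot: [-3.12, -0.502, 1.293]
contact_force: [0.5, 0.1, 1.2]
grip_width: 59.4
finger_force: 0.0
[ 513.19797795 -193.82870152   84.98839898] [[ 0.24073271  0.96421628  0.1110618 ]
 [ 0.84287885 -0.26442008  0.46865473]
 [ 0.48125149 -0.01920888 -0.87637208]] [-0.75653657  0.64267367  1.55248268  0.4552661   1.24840124 -0.69679352] 3.4333
```

View pics/s1.png

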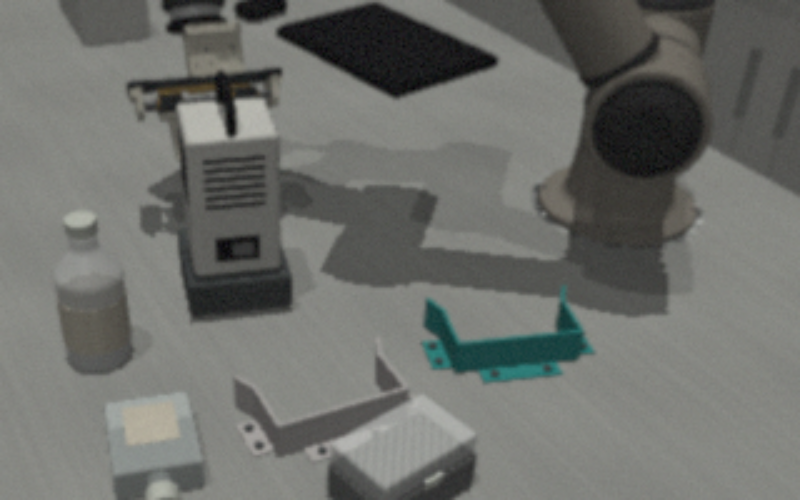

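The view shows the hand upright behind the supply, between (130,70) and (280,110), with nothing touched. Next I lower to about z 34 and close most of the 57 mm gap.

```bash
python3 -m pendant '[[[0,0,-0.5],[0,0,0],0.3],[[0,0,-0.5],[0,0,0],0.3],[[0,0,-0.4],[0,0,0],0.3],[[0,0,-0.3],[0,0,0],0.3],[[0.08,0.29,0],[0,0,0],0.3],[[0.08,0.29,0],[0,0,0],0.3],[[0.08,0.29,0],[0,0,0],0.3],[[0.08,0.29,0],[0,0,0],0.3],[[0.06,0.2,0],[0,0,0],0.3],[[0,0,0],[0,0,0],0.3]]'
python3 - <<'E'
from h import *
B=np.array([561.06,168.31]);a=np.radians(85.75);R=np.array([[np.cos(a),-np.sin(a)],[np.sin(a),np.cos(a)]])
s,y,D=-228.6,-5.4,81.7;prev=None
ph=lambda L:np.interp(L,[0,65,95,145,300],np.radians([-11.6,8,8,0,0]))
pos=np.array([s,y])
for L in np.arange(0,230,5):
    f=ph(L);h=np.array([np.cos(f),np.sin(f)]);t=B+R@(pos-D*h)
    if L%25==0 or L==145: print(L,'pos',pos.round(1),np.degrees(f).round(1),'tcp',t.round(1),'yaw',(a+f-.0).round(3))
    f=ph(L+2.5);pos=pos+5*np.array([np.cos(f),np.sin(f)])
E
```

```text
time: 4.32
tool_pos: [527.2, -153.0, 38.9]
tcp_rot: [-3.129, -0.499, 1.299]
contact_force: [-0.8, -0.3, 0.4]
grip_width: 60.0
finger_force: 0.0
0 pos [-228.6   -5.4] -11.6 tcp [ 527.2 -138.7] yaw 1.294
25 pos [-203.9   -8.8] -4.1 tcp [ 542.9 -116.5] yaw 1.426
50 pos [-178.9   -8.9] 3.5 tcp [555.6 -92.4] yaw 1.557
75 pos [-154.   -6.] 8.0 tcp [561.  -67.3] yaw 1.636
100 pos [-129.3   -2.6] 7.2 tcp [558.3 -42.4] yaw 1.622
125 pos [-104.4   -0.3] 3.2 tcp [552.2 -17.5] yaw 1.552
145 pos [-84.4   0.2] 0.0 tcp [548.5   2.7] yaw 1.497
150 pos [-79.4   0.2] 0.0 tcp [548.9   7.7] yaw 1.497
175 pos [-54.4   0.2] 0.0 tcp [550.7  32.6] yaw 1.497
200 pos [-29.4   0.2] 0.0 tcp [552.6  57.5] yaw 1.497
225 pos [-4.4  0.2] 0.0 tcp [554.5  82.5] yaw 1.497
```

```bash
python3 -m pendant '[[[0,0.22,-0.08],[0,0,0],0.3],[[0,0.22,-0.06],[0,0,0],0.3],[[0.065,0.095,0],[0,0,0.14],0.3],[[0.065,0.095,0],[0,0,0.14],0.3],[[0.065,0.095,0],[0,0,0.14],0.3],[[0.065,0.095,0],[0,0,0.14],0.3],[[0.065,0.095,0],[0,0,0.14],0.3],[[0.065,0.095,0],[0,0,0.14],0.3],[[0.065,0.095,0],[0,0,0.14],0.3],[[0.065,0.095,0],[0,0,0.14],0.3]]'
python3 - <<'E'
from h import *
a=bot.capture('top');print(bot.get_obs()['contact_force'])
cv2.imwrite('pics/t1.png',cv2.convertScaleAbs(cv2.resize(a[85:240,300:515],(800,577),interpolation=cv2.INTER_CUBIC),alpha=1.6))
E
```

```text
time: 5.15
tool_pos: [543.6, -121.0, 34.1]
tcp_rot: [-3.132, -0.495, 1.433]
contact_force: [-0.9, -8.4, 0.2]
grip_width: 60.1
finger_force: 3.7
[ 0.762453   -6.34006802 -0.01901556]
```

View pics/t1.png

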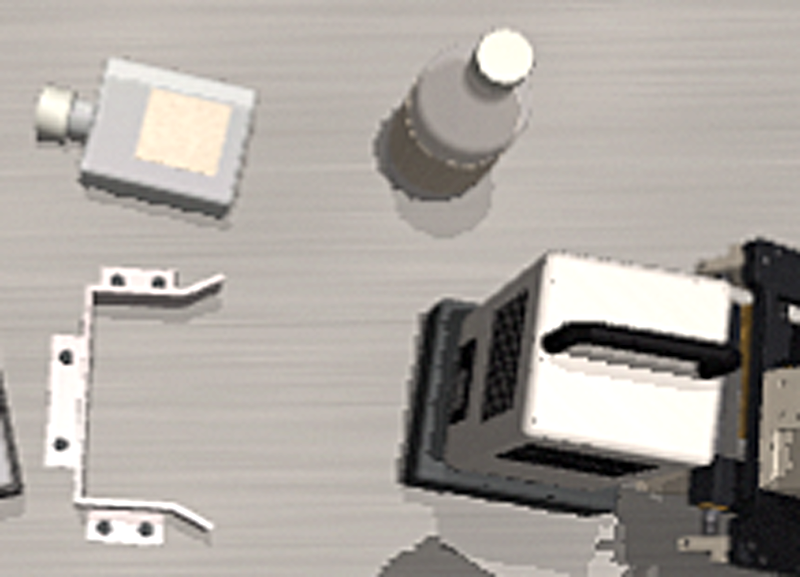

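The supply has turned and moved. Its case-top corners are now at (522,434), (710,467), (728,284) and (547,252), and the contact force of about 8 N is ordinary sliding.

```bash
cat >> h.py <<'E'
BAY=np.array([561.06,168.31,np.radians(85.75)])
def rep(px):
    p=bot.camera_params('top');q,r=fit(caseM(),np.array(px,float)/3.721+[300,85],p,[550,0,1.5])
    c,s=np.cos(BAY[2]),np.sin(BAY[2]);d=q[:2]-BAY[:2]
    print('supply',q.round(2),'in bay s,lat,deg',(d@[c,s]).round(1),(d@[-s,c]).round(1),np.degrees(q[2]-BAY[2]).round(1));print(r.round(1).ravel())
    t=bot.get_obs();h=q[2];e=t['tool_pos'][:2]-q[:2]
    print('tcp in supply',e@[np.cos(h),np.sin(h)],e@[-np.sin(h),np.cos(h)],'hand yaw-bay deg',np.degrees(t['tcp_rot'][2]-BAY[2]))
E
python3 - <<'E'
from h import *
rep([(522,434),(710,467),(728,284),(547,252)])
E
```

```text
supply [552.36 -48.88   1.38] in bay s,lat,deg -217.2 -7.4 -6.8
[-1.   0.6  0.6  0.9  1.7 -0.7 -0.8 -1. ]
tcp in supply -71.75432820885301 -5.430049626998603 hand yaw-bay deg -3.5777918179597603
```

```bash
cat >> h.py <<'E'
def plan(s,y,f0,knots,D,off,upto,n):
    # knots [(L,deg)]; prints tcp waypoints every n rows of 5 mm
    c,sn=np.cos(BAY[2]),np.sin(BAY[2]);R=np.array([[c,-sn],[sn,c]]);pos=np.array([s,y],float);last=None
    ph=lambda L:np.radians(np.interp(L,[0]+[k[0] for k in knots],[f0]+[k[1] for k in knots]))
    for i,L in enumerate(np.arange(0,upto+1,5)):
        f=ph(L);h=np.array([np.cos(f),np.sin(f)]);t=BAY[:2]+R@(pos-D*h+off*np.array([-h[1],h[0]]))
        if i%n==0:
            w=np.array([*t,BAY[2]+f])
            print(L,'pos',pos.round(1),np.degrees(f).round(1),'tcp',w.round(3),'' if last is None else ('per row',((w-last)/n/[30,30,.12]).round(3)));last=w
        g=ph(L+2.5);pos=pos+5*np.array([np.cos(g),np.sin(g)])
E
python3 - <<'E'
from h import *
plan(-217,-7.4,-4.5,[(45,9),(75,9),(125,0),(300,0)],72.5,-5,130,5)
E
```

```text
0 pos [-217.    -7.4] -4.5 tcp [ 546.271 -121.059    1.418] 
25 pos [-192.    -7.7] 3.0 tcp [557.953 -96.346   1.549] ('per row', array([0.078, 0.165, 0.218]))
50 pos [-167.2   -4.9] 9.0 tcp [564.497 -70.626   1.654] ('per row', array([0.044, 0.171, 0.175]))
75 pos [-142.5   -0.9] 9.0 tcp [562.427 -45.712   1.654] ('per row', array([-0.014,  0.166,  0.   ]))
100 pos [-117.7    2. ] 4.5 tcp [555.667 -21.382   1.575] ('per row', array([-0.045,  0.162, -0.131]))
125 pos [-92.7   3. ] 0.0 tcp [550.836   3.403   1.497] ('per row', array([-0.032,  0.165, -0.131]))
```

```bash
python3 -m pendant '[[[0.08,0.165,0],[0,0,0.22],0.3],[[0.08,0.165,0],[0,0,0.22],0.3],[[0.08,0.165,0],[0,0,0.22],0.3],[[0.08,0.165,0],[0,0,0.22],0.3],[[0.08,0.165,0],[0,0,0.22],0.3],[[0.05,0.17,0],[0,0,0.18],0.3],[[0.05,0.17,0],[0,0,0.18],0.3],[[0.05,0.17,0],[0,0,0.18],0.3],[[0.05,0.17,0],[0,0,0.18],0.3],[[0.05,0.17,0],[0,0,0.18],0.3]]'
python3 - <<'E'
from h import *
a=bot.capture('top');print(bot.get_obs()['contact_force'])
cv2.imwrite('pics/t2.png',cv2.convertScaleAbs(cv2.resize(a[85:240,300:515],(800,577),interpolation=cv2.INTER_CUBIC),alpha=1.6))
E
```

```text
time: 6.03
tool_pos: [563.3, -70.8, 34.1]
tcp_rot: [-3.132, -0.494, 1.673]
contact_force: [0.4, -8.2, -0.0]
grip_width: 60.0
finger_force: 4.3
[ 1.0211768  -5.32544708 -0.11087106]
```

View pics/t2.png

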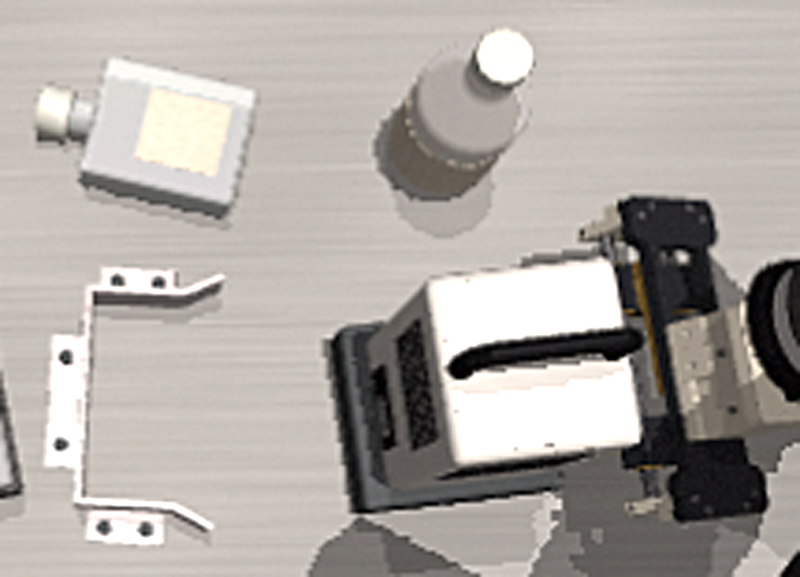

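The case-top corners are now at (452,466), (640,444), (612,258) and (428,279). The supply has turned past square and is nearing the mouth.

```bash
python3 - <<'E'
from h import *
rep([(452,466),(640,444),(612,258),(428,279)])
E
```

```text
supply [ 5.5179e+02 -1.2000e-01  1.6600e+00] in bay s,lat,deg -168.7 -3.2 9.5
[-0.4  0.4  1.2  0.6  0.4 -0.4 -1.3 -0.7]
tcp in supply -70.19977195923944 -5.279052606047252 hand yaw-bay deg 10.236034330155574
```

```bash
python3 - <<'E'
from h import *
plan(-168.7,-3.2,10,[(50,0),(300,0)],71,-5.3,170,5)
E
```

```text
0 pos [-168.7   -3.2] 10.0 tcp [564.136 -70.275   1.671] 
25 pos [-1.439e+02  1.000e-01] 5.0 tcp [556.561 -46.136   1.584] ('per row', array([-0.05 ,  0.161, -0.145]))
50 pos [-119.     1.2] 0.0 tcp [551.119 -21.428   1.497] ('per row', array([-0.036,  0.165, -0.145]))
75 pos [-94.    1.2] 0.0 tcp [552.972   3.503   1.497] ('per row', array([0.012, 0.166, 0.   ]))
100 pos [-69.    1.2] 0.0 tcp [554.825  28.435   1.497] ('per row', array([0.012, 0.166, 0.   ]))
125 pos [-44.    1.2] 0.0 tcp [556.677  53.366   1.497] ('per row', array([0.012, 0.166, 0.   ]))
150 pos [-19.    1.2] 0.0 tcp [558.53   78.297   1.497] ('per row', array([0.012, 0.166, 0.   ]))
```

```bash
python3 -m pendant '[[[-0.05,0.16,0],[0,0,-0.15],0.3],[[-0.05,0.16,0],[0,0,-0.15],0.3],[[-0.05,0.16,0],[0,0,-0.15],0.3],[[-0.05,0.16,0],[0,0,-0.15],0.3],[[-0.05,0.16,0],[0,0,-0.15],0.3],[[-0.035,0.165,0],[0,0,-0.145],0.3],[[-0.035,0.165,0],[0,0,-0.145],0.3],[[-0.035,0.165,0],[0,0,-0.145],0.3],[[-0.035,0.165,0],[0,0,-0.145],0.3],[[-0.035,0.165,0],[0,0,-0.145],0.3]]'
python3 -m pendant '[[[0.012,0.165,0],[0,0,0],0.3],[[0.012,0.165,0],[0,0,0],0.3],[[0.012,0.165,0],[0,0,0],0.3],[[0.012,0.165,0],[0,0,0],0.3],[[0.012,0.1,0],[0,0,0],0.3],[[0,0,0],[0,0,0],0.3],[[0,0,0],[0,0,0],0.3],[[0,0,0],[0,0,0],0.3],[[0,0,0],[0,0,0],0.3],[[0,0,0],[0,0,0],0.3]]'
python3 - <<'E'
from h import *
a=bot.capture('top');print(bot.get_obs()['contact_force'])
cv2.imwrite('pics/t3.png',cv2.convertScaleAbs(cv2.resize(a[85:240,300:515],(800,577),interpolation=cv2.INTER_CUBIC),alpha=1.6))
E
```

```text
time: 6.92
tool_pos: [550.4, -21.9, 34.1]
tcp_rot: [-3.132, -0.495, 1.495]
contact_force: [-0.0, -9.3, 0.4]
grip_width: 59.9
finger_force: 4.3
time: 7.75
tool_pos: [552.0, 1.7, 34.1]
tcp_rot: [-3.131, -0.496, 1.496]
contact_force: [0.3, -5.0, 0.5]
grip_width: 59.5
finger_force: 2.5
[ 0.34739835 -5.1436527  -0.14650431]
```

View pics/t3.png

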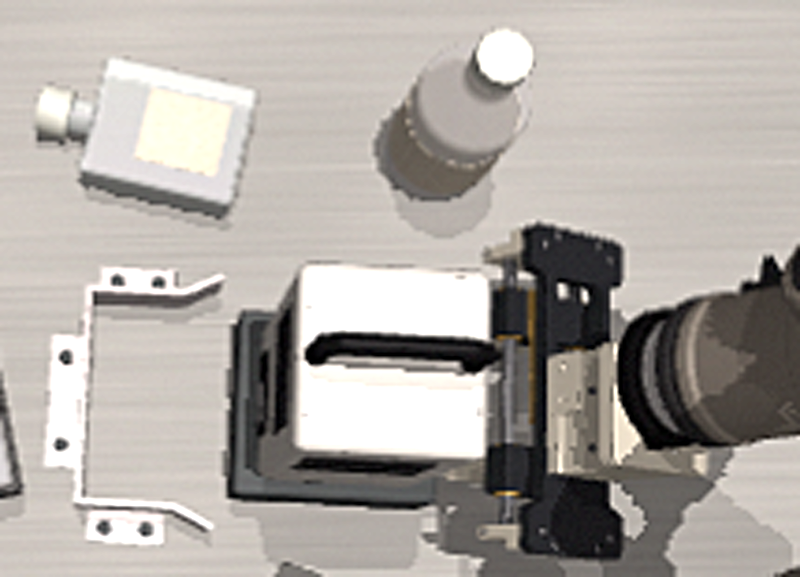

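The supply now stands square just before the mouth. Its case-top corners are at (293,449), (486,460), (491,270) and (302,264).

```bash
python3 - <<'E'
from h import *
rep([(293,449),(486,460),(491,270),(302,264)])
p=bot.camera_params('top')
for q in ([553.5,71.5,1.495],): pass
d=BAY
for lat in(0,3,6):
    c,s=np.cos(d[2]),np.sin(d[2]);q=[d[0]-96*c-lat*s,d[1]-96*s+lat*c,d[2]]
    print(lat,((proj(place(q,[(65,60,50),(65,-60,50),(65,60,6),(65,-60,6)]),p)-[300,85])*3.721).round(0).tolist())
E
```

```text
supply [553.65  71.92   1.5 ] in bay s,lat,deg -96.7 0.2 0.1
[-0.2  0.4  0.6  0.4  0.3 -0.  -0.7 -1.3]
tcp in supply -70.15816343475122 -3.469236404918499 hand yaw-bay deg -0.06326773780464406
0 [[230.0, 494.0], [239.0, 308.0], [224.0, 499.0], [232.0, 322.0]]
3 [[230.0, 498.0], [238.0, 313.0], [224.0, 503.0], [232.0, 327.0]]
6 [[230.0, 503.0], [238.0, 318.0], [224.0, 508.0], [232.0, 331.0]]
```

Lateral error is about 1 mm and the supply is square, with 97 mm to go. Pushing straight in.

```bash
python3 -m pendant '[[[0.012,0.165,0],[0,0,0],0.3],[[0.012,0.165,0],[0,0,0],0.3],[[0.012,0.165,0],[0,0,0],0.3],[[0.012,0.165,0],[0,0,0],0.3],[[0.012,0.165,0],[0,0,0],0.3],[[0.012,0.165,0],[0,0,0],0.3],[[0.012,0.165,0],[0,0,0],0.3],[[0.012,0.165,0],[0,0,0],0.3],[[0.012,0.165,0],[0,0,0],0.3],[[0.012,0.165,0],[0,0,0],0.3]]'
python3 -m pendant '[[[0.012,0.165,0],[0,0,0],0.3],[[0.012,0.165,0],[0,0,0],0.3],[[0.012,0.165,0],[0,0,0],0.3],[[0.012,0.165,0],[0,0,0],0.3],[[0.01,0.13,0],[0,0,0],0.3],[[0.01,0.13,0],[0,0,0],0.3],[[0.01,0.13,0],[0,0,0],0.3],[[0.007,0.1,0],[0,0,0],0.3],[[0.005,0.07,0],[0,0,0],0.3],[[0,0,0],[0,0,0],0.3]]'
```

```text
time: 8.63
tool_pos: [555.8, 50.6, 34.1]
tcp_rot: [-3.132, -0.495, 1.496]
contact_force: [-0.6, -8.9, 1.5]
grip_width: 59.5
finger_force: 4.5
time: 9.47
tool_pos: [558.4, 87.8, 34.1]
tcp_rot: [-3.132, -0.496, 1.496]
contact_force: [0.2, -6.6, 0.2]
grip_width: 59.8
finger_force: 3.3
```

```bash
python3 -m pendant '[[[0.003,0.04,0],[0,0,0],0.3],[[0.003,0.04,0],[0,0,0],0.3],[[0.003,0.04,0],[0,0,0],0.3],[[0.003,0.04,0],[0,0,0],0.3],[[0.003,0.04,0],[0,0,0],0.3],[[0.003,0.04,0],[0,0,0],0.3],[[0.003,0.04,0],[0,0,0],0.3],[[0.003,0.04,0],[0,0,0],0.3],[[0.003,0.04,0],[0,0,0],0.3],[[0,0.0,0],[0,0,0],0.3]]'
```

```text
time: 10.3
tool_pos: [559.3, 98.2, 34.1]
tcp_rot: [-3.132, -0.496, 1.496]
contact_force: [-0.1, -8.6, 1.7]
grip_width: 59.8
finger_force: 4.2
```

```bash
python3 -m pendant '[[[0.001,0.02,0],[0,0,0],0.3],[[0.001,0.02,0],[0,0,0],0.3],[[0.001,0.02,0],[0,0,0],0.3],[[0.001,0.02,0],[0,0,0],0.3],[[0.001,0.02,0],[0,0,0],0.3],[[0,0,0],[0,0,0],0.3],[[0,0,0],[0,0,0],0.3],[[0,0,0],[0,0,0],0.3],[[0,0,0],[0,0,0],0.3],[[0,0.0,0],[0,0,0],0.3]]'
```

```text
time: 11.13
tool_pos: [559.5, 98.7, 34.0]
tcp_rot: [-3.133, -0.493, 1.496]
contact_force: [-4.4, -21.1, 5.0]
grip_width: 59.8
finger_force: 10.4
```

```bash
python3 -m pendant '[[[0.001,0.02,0],[0,0,0],0.3],[[0.001,0.02,0],[0,0,0],0.3],[[0.001,0.02,0],[0,0,0],0.3],[[0,0,0],[0,0,0],0.3],[[0,0,0],[0,0,0],0.3],[[0,0,0],[0,0,0],0.3],[[0,0,0],[0,0,0],0.3],[[0,0,0],[0,0,0],0.3],[[0,0,0],[0,0,0],0.3],[[0,0.0,0],[0,0,0],0.3]]'
python3 - <<'E'
from h import *
a=bot.capture('top')
cv2.imwrite('pics/t4.png',cv2.convertScaleAbs(cv2.resize(a[110:240,300:480],(800,578),interpolation=cv2.INTER_CUBIC),alpha=1.4))
E
```

```text
time: 11.97
tool_pos: [559.6, 99.0, 34.0]
tcp_rot: [-3.134, -0.49, 1.497]
contact_force: [-7.3, -28.8, 8.3]
grip_width: 59.7
finger_force: 14.6
```

View pics/t4.png

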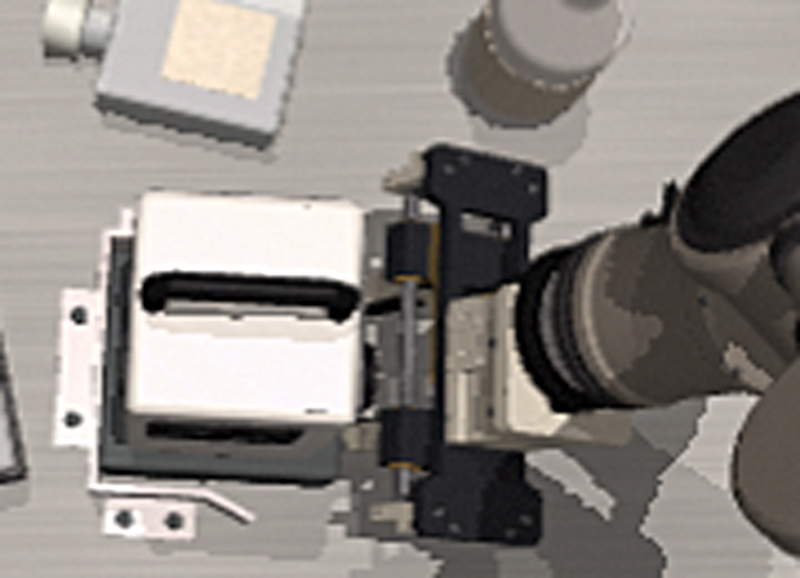

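The supply sits in the bracket, with its rear edge parallel to and against the stop (columns 97 to 105). The force is rising without any movement. Backing off slowly, then raising clear.

```bash
python3 -m pendant '[[[-0.004,-0.05,0],[0,0,0],0.3],[[-0.006,-0.08,0],[0,0,0],0.3],[[-0.01,-0.12,0],[0,0,0],0.3],[[-0.014,-0.2,0],[0,0,0],0.3],[[-0.03,-0.4,0],[0,0,0],0.3],[[-0.04,-0.5,0],[0,0,0],0.3],[[-0.04,-0.5,0],[0,0,0],0.3],[[-0.04,-0.5,0],[0,0,0],0.3],[[-0.04,-0.5,0],[0,0,0],0.3],[[-0.04,-0.5,0],[0,0,0],0.3]]'
python3 -m pendant '[[[-0.1,-0.6,0.4],[0,0,0],0.3],[[-0.1,-0.8,0.8],[0,0,0],0.3],[[-0.1,-0.8,0.8],[0,0,0],0.3],[[-0.1,-0.8,0.8],[0,0,0],0.3],[[-0.1,-0.8,0.8],[0,0,0],0.3],[[-0.1,-0.8,0.8],[0,0,0],0.3],[[-0.1,-0.5,0.6],[0,0,0],0.3],[[0,-0.2,0.3],[0,0,0],0.3],[[0,0,0],[0,0,0],0.3],[[0,0,0],[0,0,0],0.3]]'
python3 - <<'E'
from h import *
a=bot.capture('top');b=bot.capture('scene')
A=cv2.convertScaleAbs(cv2.resize(a[110:240,300:420],(480,520),interpolation=cv2.INTER_CUBIC),alpha=1.4)
B=cv2.convertScaleAbs(cv2.resize(b[95:290,200:320],(320,520),interpolation=cv2.INTER_CUBIC),alpha=1.4)
cv2.imwrite('pics/t5.png',np.hstack([A,cv2.convertScaleAbs(cv2.resize(b[110:290,230:390],(320,360))) if 0 else B]))
E
```

```text
time: 12.85
tool_pos: [550.2, 3.2, 34.1]
tcp_rot: [-3.129, -0.499, 1.495]
contact_force: [-0.3, 0.5, -1.2]
grip_width: 59.5
finger_force: 0.0
time: 13.68
tool_pos: [529.2, -155.1, 193.0]
tcp_rot: [-3.129, -0.499, 1.494]
contact_force: [-1.2, 0.3, -1.1]
grip_width: 59.8
finger_force: 0.0
```

View pics/t5.png

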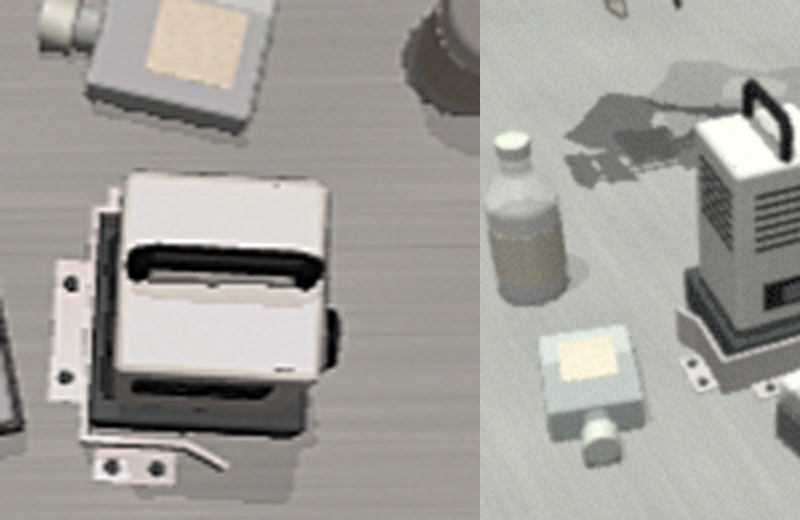

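```bash
python3 - <<'E'
from h import *
p=bot.camera_params('top')
px=(np.array([(117,371),(322,382),(327,182),(126,173)],float)/4+[300,110]-[300,85])*3.721
rep(px)
f=lambda M:((proj(place(BAY,M),p)-[300,110])*4).round(0).tolist()
print('home base z50 rear',f([(65,60,50),(65,-60,50)]),'stop z40',f([(65,60,40),(65,-60,40)]),'5mm short',f([(60,60,50),(60,-60,50)]),'case',f(caseM()))
E
```

```text
supply [560.31 167.16   1.51] in bay s,lat,deg -1.2 0.7 0.6
[-0.8  0.9  0.6  0.6  0.8 -0.8 -0.6 -0.9]
tcp in supply -322.4523634150773 10.660947384441535 hand yaw-bay deg -0.1609967756404678
home base z50 rear [[85.0, 421.0], [97.0, 223.0]] stop z40 [[85.0, 423.0], [97.0, 226.0]] 5mm short [[93.0, 422.0], [105.0, 223.0]] case [[110.0, 372.0], [321.0, 384.0], [329.0, 179.0], [122.0, 167.0]]
```

```bash
python3 - <<'E'
from h import *
p=bot.camera_params('top');a=cv2.imread('pics/top0.png');b=bot.capture('top')
g=lambda I:cv2.cvtColor(I,cv2.COLOR_BGR2GRAY).astype(np.float32)
X=np.arange(50,75,1.5);print('x   ',X)
for y in(-52,-40,-10,10,30,45,55):
    P=proj(place(BAY,[(x,y,45) for x in X]),p).astype(np.float32)
    for n,I in(('empty',a),('now',b)): print(y,n,cv2.remap(g(I),P[:,:1].copy(),P[:,1:].copy(),cv2.INTER_LINEAR)[:,0].astype(int))
E
```

```text
x    [50.  51.5 53.  54.5 56.  57.5 59.  60.5 62.  63.5 65.  66.5 68.  69.5
 71.  72.5 74. ]
-52 empty [ 89  92  97  98  99  98  97  96  88  91 104 125 138 126 113 102 103]
-52 now [113  75  34  27  26  35  44  50  42  58  94 127 146 133 120 107 108]
-40 empty [109 108 108 108 108 108 109 105  97  97 107 134 126 111  98  96 104]
-40 now [121  89  56  26  24  31  44  48  46  56  83 132 131 117 103 101 108]
-10 empty [108 108 108 108 108 108 109 107  92  93 106 123 136 144 147 148 148]
-10 now [108  72  33  30  35  49  55  57  45  63 101 125 143 151 154 155 154]
10 empty [111 111 110 110 110 110 111 109 102  88 110 133 123 124 132 144 151]
10 now [105  69  41  22  29  39  51  53  48  31  84 139 131 132 139 151 158]
30 empty [107 107 107 107 107 108 109 107  92  94 110 123 134 143 150 153 139]
30 now [ 46  41  35  32  30  29  39  49  44  65 102 123 141 151 158 160 144]
45 empty [106 107 107 108 107 107 109 103  96  92 108 138 148 154 153 154 156]
45 now [ 50  48  44  42  49  56  59  53  49  59  94 144 156 162 161 161 163]
55 empty [109 109 109 109 109 110 109 102  91  78 115 137 141 127 112 108 107]
55 now [ 56  55  55  55  55  56  56  51  49  48 108 145 148 134 117 112 111]
```

The profiles show dark base running right up to the stop at every lateral position, with no bench showing between them. The supply is home and square, and the hand is clear.

```bash
python3 -c "
from plant import bot
print(bot.close_job())"
```

```text
the job is handed in; nothing more can be done
None
```

The supply is in the bracket, square to within about 0.6° and against the back stop by the top-camera check; nothing else was touched, the hand is clear, and I handed the job in at about 14 s.

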